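# Find the rocking corner of the stirrer plate and press its shim flat

### The arm

A 6-joint arm with a two-finger parallel gripper is mounted at the origin on the work surface. World frame = base frame: x ahead of the robot, y to its left, z up, the work surface at z = 0. Lengths are in m, angles in degrees, forces in N, time in s.
With the tool pointing down it reaches from about 0.225 to 0.875 m from the base axis. Payload 3.4 kg.
Tool frame: the origin (TCP) lies at the very end of the fingers, on their centre line; the grasp point (between the pads) lies behind it (grasp_offset is the z of the grasp point in the tool frame, in m); z points along the fingers, y is the line along which they close (so a half turn about z gives the same grasp; the last joint's range is limited). The gripper opens to 85 mm and grips with 20 to 120 N. Pads are 22 mm wide; open, the fingers measure 114 mm over their backs; the gripper's body (76 mm by 85 mm) begins 54 mm behind the grasp point. The pads swing forward as they close: fully open they stand 13 mm farther back than shut.
Start: joints at [57.296, 15.808, 86.224, -0, 77.962, -6.933], TCP at [0.25, 0.518, 0.231] pointing down, gripper open.
Joint ranges: [-165.64, 165.64], [-43.16, 119.46], [12.63, 154.43], [-67.54, 247.53], [6.08, 155.33], [-154.97, 154.97]. Speed limits (degrees/s): [147.25, 147.25, 180, 180, 180, 180].

### API

Orientations are given as [roll, pitch, yaw] about the fixed x, y, z axes, in that order (R = Rz(yaw) Ry(pitch) Rx(roll)).
In Python, from cell import sense, camera, sign_off, look_for, trace, grasp_offset gives the robot as it stands. The module is installed in compiled form; this text tells all that it offers.
- The arm moves only by the shell command python3 -m pendant 'ROWS' [FORCE]. ROWS is JSON, a list of rows, each a list of 7 numbers: the shift along the tool's x, y, z in cm, then the turn, a rotation vector about the tool's x, y, z in rad, then the finger opening in cm, from 0 to 8.54. A call has 1 to 10 rows; each row is the pose to reach, as a shift and turn from the pose commanded when the call began, along the tool's axes at that moment; what a row does not reach only later rows make up. A row lasts 1/10 s, in which the tool goes at most 50 mm and 8.59 degrees, less where a joint would pass 70% of its speed; a pose out of reach is approached as far as the arm can. A call with a gripper value outside its range is refused whole. The fingers move at their own pace and stop on an object; FORCE is the grip in N (left out, the last holds). Time passes only in rows, so rows that repeat a pose let the fingers close. It gives the time, the measured TCP pose, the force, the opening and the grip force at its end, in the units of the state.
- sense(): the state, without advancing time (a new reading comes with each control period).
- camera(name): name is "scene" or "top" or "wrist"; returns a dict with "img" (480x640x3 uint8, blue, green, red), "range_z" (480x640 float32, m along the optical axis (not along the pixel's ray), 0 where there is no reading), "vfov" (degrees; the focal length in pixels is half the picture's height over the tangent of half this angle, whatever the lens; pixels are square), "cx", "cy" (the principal point, pixels), "T" (4x4, takes a point from camera to world coordinates). Camera axes: x right, y down, z forward; pixel columns grow to the right and rows downward; lengths in m; the calibration is good to about 2 mm. A picture is of the moment at which its call begins.
- sign_off(): hands the job in; it is judged then, once.
Trained networks look in a picture, given as the dict that the camera call returned (one of the last four; its "shot" number tells which), for a name from the list of things; names that differ only in an ending like _2 or _b are one class to them, and where a whole thing is asked for, a point or a joint stands for the part that bears it (a point fixed in the world has none). Each returns a list of dicts, best first, with "p" (0 to 1); they miss things now and then, are a little off and sometimes report something else, mostly with a low value. They report only what shows in the picture. A call takes as long as a camera call.
- look_for(label, picture): "pixel" ([column, row] in pixels, amid what is visible of it).
- trace(label, picture): "mask" (480x640 bool, what is visible of it) and "pixel" ([column, row] in pixels, amid what is visible of it).
The state is a dict: "t": time; "qpos": joint angles; "dq": joint speeds; "joint_torque": joint torques, N m; "position": TCP position; "eef_rot": TCP orientation; "wrist_force": force on the tool from outside, world axes, zero at the start; "moment": the same for the moment, N m; "grip_width": finger opening in m; "grasp_force": force on a finger pad.
Only numpy, scipy, OpenCV 4.12 (cv2) and the standard library are available. Lean on these libraries where they do the work, as an engineer would, in place of code of your own. Each camera call takes 0.05 s, during which the arm holds its last target. There are 200 camera calls.

### The job

The plate under the stirrer rocks at one of its four corners. With the closed fingertips press down on the corners one after another until you find the one that gives, then press down that corner's orange shim lever, and only that one, until it lies flat. Grasp and lift nothing, and leave the things standing around where they are.

Things in the scene. Friction and masses are not known exactly. Their poses are not given: they have to be found in the camera images.
- plate: Aluminium plate 130 (x) x 168 (y) x 8 mm on a central bearing, a white stirrer (100 x 76 mm, 34 mm high) fixed on its middle. Origin: plate's middle, 13 mm below its top face, z up; top face 38 mm above the work surface. Three corners are firm (give under 1 mm); one, different every time and looking like the rest, dips 5 mm under about 2 N, stops there, and springs back level when let go.
- corner_1 (a point): Place to press on the corner towards -x, +y of the plate: black dot 15 mm across on the plate's top face, 10 mm and 15 mm from the edges. It moves with the plate (drops 5 mm if this corner rocks).
- shim_1_pad (a point): Place to press on the orange shim lever of corner_1: middle of the top of its pad (24 x 22 mm), 55 mm from the corner's dot, outward along the plate's +y. The lever pivots 24 mm from the dot, 31 mm from this point. Up, this point stands about 41 mm above the work surface; flat, 30 mm.
- shim_1 (a joint): Angle of the shim lever of corner_1: 0 to 0.05 rad as found (pad up, sloping), 0.36 rad when flat on its grey block, its tongue then filling the space under the corner. It turns stiffly (about 4 N at the pad) and stays where left. Under a firm corner there is no room for it: it jams half-way.
- corner_2 (a point): Place to press on the corner towards -x, -y of the plate: black dot 15 mm across on the plate's top face, 10 mm and 15 mm from the edges. It moves with the plate (drops 5 mm if this corner rocks).
- shim_2_pad (a point): Place to press on the orange shim lever of corner_2: middle of the top of its pad (24 x 22 mm), 55 mm from the corner's dot, outward along the plate's -y. The lever pivots 24 mm from the dot, 31 mm from this point. Up, this point stands about 41 mm above the work surface; flat, 30 mm.
- shim_2 (a joint): Angle of the shim lever of corner_2: 0 to 0.05 rad as found (pad up, sloping), 0.36 rad when flat on its grey block, its tongue then filling the space under the corner. It turns stiffly (about 4 N at the pad) and stays where left. Under a firm corner there is no room for it: it jams half-way.
- corner_3 (a point): Place to press on the corner towards +x, +y of the plate: black dot 15 mm across on the plate's top face, 10 mm and 15 mm from the edges. It moves with the plate (drops 5 mm if this corner rocks).
- shim_3_pad (a point): Place to press on the orange shim lever of corner_3: middle of the top of its pad (24 x 22 mm), 55 mm from the corner's dot, outward along the plate's +y. The lever pivots 24 mm from the dot, 31 mm from this point. Up, this point stands about 41 mm above the work surface; flat, 30 mm.
- shim_3 (a joint): Angle of the shim lever of corner_3: 0 to 0.05 rad as found (pad up, sloping), 0.36 rad when flat on its grey block, its tongue then filling the space under the corner. It turns stiffly (about 4 N at the pad) and stays where left. Under a firm corner there is no room for it: it jams half-way.
- corner_4 (a point): Place to press on the corner towards +x, -y of the plate: black dot 15 mm across on the plate's top face, 10 mm and 15 mm from the edges. It moves with the plate (drops 5 mm if this corner rocks).
- shim_4_pad (a point): Place to press on the orange shim lever of corner_4: middle of the top of its pad (24 x 22 mm), 55 mm from the corner's dot, outward along the plate's -y. The lever pivots 24 mm from the dot, 31 mm from this point. Up, this point stands about 41 mm above the work surface; flat, 30 mm.
- shim_4 (a joint): Angle of the shim lever of corner_4: 0 to 0.05 rad as found (pad up, sloping), 0.36 rad when flat on its grey block, its tongue then filling the space under the corner. It turns stiffly (about 4 N at the pad) and stays where left. Under a firm corner there is no room for it: it jams half-way.
- dishes_low_mid (a point): Bystander: short stack of three round culture dishes, 90 mm across, 45 mm high. Point on its axis or middle, 22 mm above its underside. Loose; leave it alone.
- dishes_tall_mid (a point): Bystander: tall stack of eight round culture dishes, 90 mm across, 120 mm high. Point on its axis or middle, 60 mm above its underside. Loose; leave it alone.
- wellplate_mid (a point): Bystander: flat pale well plate, 127 x 85 x 14 mm. Point on its axis or middle, 7 mm above its underside. Loose; leave it alone.
- tube_rack_mid (a point): Bystander: steel wire rack of capped tubes, 200 x 75 mm, 106 mm high with the tubes. Point on its axis or middle, 37 mm above its underside. Loose; leave it alone.
- bottle_mid (a point): Bystander: white plastic bottle, 72 mm across, 160 mm high. Point on its axis or middle, 80 mm above its underside. Loose; leave it alone.
- jar_mid (a point): Bystander: amber glass jar with a blue cap, 60 mm across, 85 mm high. Point on its axis or middle, 42 mm above its underside. Loose; leave it alone.
- spatula_mid (a point): Bystander: steel spatula 160 mm long, lying flat. Point on its axis or middle, 5 mm above its underside. Loose; leave it alone.

How it is judged (in metres and radians):
On the way, in this order (a step that is already met when the one before it is completed fails the run):
1. the rocking corner is pressed until it gives, all shim levers still up (((height (world z) of corner_1 below 0.035 m and horizontal distance between the grasp point and corner_1 below 0.06 m and contact force between the fingers and plate above 0.5 N) or (height (world z) of corner_2 below 0.035 m and horizontal distance between the grasp point and corner_2 below 0.06 m and contact force between the fingers and plate above 0.5 N) or (height (world z) of corner_3 below 0.035 m and horizontal distance between the grasp point and corner_3 below 0.06 m and contact force between the fingers and plate above 0.5 N) or (height (world z) of corner_4 below 0.035 m and horizontal distance between the grasp point and corner_4 below 0.06 m and contact force between the fingers and plate above 0.5 N)) and value of joint each of shim_1, shim_2, shim_3, shim_4 below 0.1 rad), for 0.1 s.
2. the rocking corner's shim lever is pressed flat, the other three still up (((value of joint shim_1 above 0.31 rad and value of joint each of shim_2, shim_3, shim_4 below 0.1 rad) or (value of joint shim_2 above 0.31 rad and value of joint each of shim_1, shim_3, shim_4 below 0.1 rad) or (value of joint shim_3 above 0.31 rad and value of joint each of shim_1, shim_2, shim_4 below 0.1 rad) or (value of joint shim_4 above 0.31 rad and value of joint each of shim_1, shim_2, shim_3 below 0.1 rad))), for 0.2 s.
At the end, for the whole second after the job is handed in: The shim lever of the rocking corner lies flat (beyond 0.31 of 0.36 rad), the other three are still up (below 0.1 rad), the plate is level within 0.015 rad, and every bystander is within 30 mm of where it stood (((value of joint shim_1 above 0.31 rad and value of joint each of shim_2, shim_3, shim_4 below 0.1 rad) or (value of joint shim_2 above 0.31 rad and value of joint each of shim_1, shim_3, shim_4 below 0.1 rad) or (value of joint shim_3 above 0.31 rad and value of joint each of shim_1, shim_2, shim_4 below 0.1 rad) or (value of joint shim_4 above 0.31 rad and value of joint each of shim_1, shim_2, shim_3 below 0.1 rad)) and angle between plate's own z axis and vertical below 0.015 rad and distance of each of dishes_low_mid, dishes_tall_mid, wellplate_mid, tube_rack_mid, bottle_mid, jar_mid, spatula_mid from where it was at the start of the episode below 0.03 m); the robot touches nothing.
It fails at once if a second shim lever is pressed (value of joint each of shim_1, shim_2 above 0.12 rad or value of joint each of shim_1, shim_3 above 0.12 rad or value of joint each of shim_1, shim_4 above 0.12 rad or value of joint each of shim_2, shim_3 above 0.12 rad or value of joint each of shim_2, shim_4 above 0.12 rad or value of joint each of shim_3, shim_4 above 0.12 rad).
It fails at once if a bystander is lifted, carried or pushed away (distance of any of dishes_low_mid, dishes_tall_mid, wellplate_mid, tube_rack_mid, bottle_mid, jar_mid, spatula_mid from where it was at the start of the episode above 0.03 m).
It also fails if it takes over 64 s, if anything falls off the work surface, if the arm or the gripper's body presses on something with over 40 N, if the wrist force passes 120 N, or if a joint passes its speed limit or range.

## Working session

There is one attempt and no reset: what is moved stays moved. The work goes in short steps, Python scripts to look and compute and a shell command to move; the robot and the scene stay as the last step left them, time stands still between calls to the robot, and variables do not carry over. Pictures are saved under pics/ and viewed, at most 10 in all, crops included, and the job is handed in when it is done.

```bash
mkdir -p pics
cat > h.py <<'E'
import numpy as np, cv2
from cell import sense, camera, sign_off, look_for, trace, grasp_offset
def world(P,u,v,z=None):
    f=240/np.tan(np.radians(P["vfov"])/2); T=np.array(P["T"])
    d=np.array([(u-P["cx"])/f,(v-P["cy"])/f,1.0])
    if z is None:
        r=P["range_z"][int(round(v)),int(round(u))]
    else:
        w=T[:3,:3]@d; r=(z-T[2,3])/w[2]
    return T[:3,:3]@(d*r)+T[:3,3]
E
python3 - <<'E'
from h import *
s=sense(); print(s["t"],s["position"],s["eef_rot"],s["wrist_force"],grasp_offset)
for n in ("top","scene"):
    P=camera(n); cv2.imwrite(f"pics/{n}1.png",P["img"])
    print(n,P["vfov"],np.round(P["T"],3).tolist())
    for l in ("plate","corner_1","shim_1_pad","dishes_low_mid","dishes_tall_mid","wellplate_mid","tube_rack_mid","bottle_mid","jar_mid","spatula_mid"):
        for o in look_for(l,P)[:6]:
            print(l,np.round(o["pixel"]),round(o["p"],2),np.round(world(P,*o["pixel"]),3))
E
```

```text
0.0 [0.24971984 0.51735738 0.23043466] [-1.79895797e+02 -1.24858008e-02  1.54229611e+02] [ 0.37186447 -0.06404332  0.20061193] -0.0187
top 52.666361893927615 [[-0.004, -0.994, 0.109, 0.479], [-1.0, 0.004, 0.001, 0.041], [-0.001, -0.109, -0.994, 1.145], [0.0, 0.0, 0.0, 1.0]]
plate [364. 270.] 0.75 [ 0.535 -0.03   0.072]
plate [410. 293.] 0.33 [ 0.485 -0.136  0.031]
corner_1 [362. 271.] 0.92 [ 0.533 -0.025  0.068]
corner_1 [313. 240.] 0.57 [0.607 0.085 0.026]
shim_1_pad [310. 287.] 0.68 [0.499 0.09  0.039]
shim_1_pad [412. 246.] 0.58 [ 0.591 -0.143  0.034]
dishes_low_mid [367. 328.] 0.93 [ 0.407 -0.037  0.043]
dishes_tall_mid [233. 282.] 0.94 [0.509 0.251 0.117]
dishes_tall_mid [364. 272.] 0.54 [ 0.53  -0.029  0.069]
wellplate_mid [372. 205.] 0.84 [ 0.691 -0.054  0.013]
tube_rack_mid [488. 280.] 0.76 [ 0.511 -0.292  0.105]
tube_rack_mid [316. 246.] 0.56 [0.594 0.077 0.035]
bottle_mid [234. 204.] 0.74 [0.673 0.248 0.131]
jar_mid [434. 205.] 0.8 [ 0.678 -0.186  0.082]
jar_mid [362. 267.] 0.71 [ 0.542 -0.025  0.071]
spatula_mid [273. 309.] 0.79 [ 0.449  0.179 -0.   ]
scene 51.769634193826
[... 255 characters left out ...]
corner_1 [406. 261.] 0.58 [0.451 0.165 0.002]
corner_1 [234. 191.] 0.53 [ 0.547 -0.287  0.069]
corner_1 [219. 241.] 0.39 [ 0.703 -0.177  0.061]
shim_1_pad [364. 248.] 0.59 [0.501 0.081 0.032]
dishes_low_mid [348. 213.] 0.98 [ 0.422 -0.02   0.041]
dishes_tall_mid [431. 270.] 0.79 [0.551 0.268 0.103]
wellplate_mid [260. 281.] 0.69 [ 0.709 -0.053  0.01 ]
wellplate_mid [266. 229.] 0.17 [ 0.581 -0.149  0.031]
tube_rack_mid [234. 190.] 0.65 [ 0.547 -0.284  0.072]
bottle_mid [387. 326.] 0.86 [0.718 0.269 0.095]
jar_mid [219. 241.] 0.86 [ 0.704 -0.178  0.061]
jar_mid [406. 264.] 0.64 [0.458 0.171 0.002]
spatula_mid [404. 262.] 0.71 [0.455 0.164 0.   ]
spatula_mid [318. 239.] 0.46 [0.57  0.002 0.068]
```

Run:
```python
import cv2
i=cv2.imread("pics/top1.png")[190:340,200:500]
cv2.imwrite("pics/top1c.png",cv2.resize(i,None,fx=2.6,fy=2.6,interpolation=cv2.INTER_CUBIC))
```

```text
(no output)
```

View pics/top1c.png

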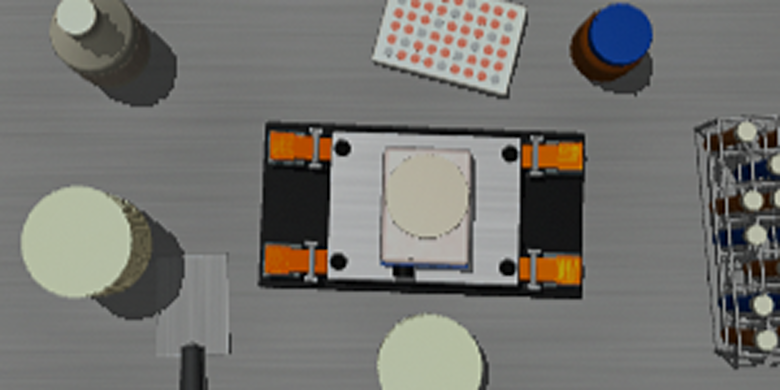

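The top view shows the plate in the middle, with dots at crop pixels (342,148), (510,154), (338,261) and (508,267). Orange pads lie to the left (+y) and right (-y) of them. Low dishes stand near the -x side. I'll refine these positions by colour.

Run:
```python
from h import *
P=camera("top"); im=P["img"]; g=im.max(2); hsv=cv2.cvtColor(im,cv2.COLOR_BGR2HSV)
D={}
for k,(a,b) in {3:(342,148),4:(510,154),1:(338,261),2:(508,267)}.items():
    u,v=200+a/2.6,190+b/2.6; u0,v0=int(u)-6,int(v)-6
    w=np.clip(110-g[v0:v0+13,u0:u0+13].astype(float),0,None)
    yy,xx=np.mgrid[v0:v0+13,u0:u0+13]; m=(xx-u)**2+(yy-v)**2<25; w=w*m
    D[k]=world(P,(xx*w).sum()/w.sum(),(yy*w).sum()/w.sum(),.038); print(k,np.round(D[k],4), world(P,u,v)[2])
c=sum(D.values())/4; ey=(D[1]+D[3]-D[2]-D[4]); ey/=np.linalg.norm(ey)
print("c",c,"yaw",np.degrees(np.arctan2(-ey[0],ey[1])),np.linalg.norm(D[3]-D[1]),np.linalg.norm(D[3]-D[4]))
for k in D: print("pad",k,np.round(D[k]+ey*.055*(1 if k in(1,3) else -1),4))
m=cv2.inRange(hsv,(5,150,120),(22,255,255)); n,_,st,ce=cv2.connectedComponentsWithStats(m)
for s,q in zip(st[1:],ce[1:]):
    if s[4]>15: print(s,np.round(world(P,*q,.039),4))
print(np.degrees(np.arctan2(*sense()["eef_rot"][:2])) , sense()["eef_rot"], sense()["qpos"])
```

```text
3 [0.5907 0.0423 0.038 ] 0.03842628417342353
4 [ 0.585  -0.1062  0.038 ] 0.03635283338587736
1 [0.491  0.0464 0.038 ] 0.03657874072450129
2 [ 0.485  -0.1019  0.038 ] 0.040987475191873735
c [ 0.53790655 -0.0298603   0.038     ] yaw -2.2548411717253556 0.09982477536883548 0.14858236291582902
pad 3 [0.5929 0.0972 0.038 ]
pad 4 [ 0.5828 -0.1612  0.038 ]
pad 1 [0.4931 0.1014 0.038 ]
pad 2 [ 0.4828 -0.1569  0.038 ]
[304 241  17  10 157] [0.5928 0.0876 0.039 ]
[323 243   5   8  35] [0.5915 0.0574 0.039 ]
[407 245  17  10 153] [ 0.5831 -0.1502  0.039 ]
[401 246   4   8  30] [ 0.5834 -0.1205  0.039 ]
[302 284  17  11 160] [0.4935 0.0924 0.039 ]
[321 286   5   9  44] [0.492  0.0616 0.039 ]
[400 289   4   8  32] [ 0.4854 -0.1165  0.039 ]
[406 288  18  11 154] [ 0.484  -0.1452  0.039 ]
90.00010324132666 [ 1.79992328e+02 -3.24328370e-04  1.54228829e+02] [ 5.72957766e+01  1.58069109e+01  8.62219846e+01  1.27604249e-03
  7.79635282e+01 -6.93331818e+00]
```

```bash
python3 -m pendant '[[-42.3,-32.2,0,0,0,-0.41,0],[-42.3,-32.2,0,0,0,-0.41,0],[-42.3,-32.2,0,0,0,-0.41,0],[-42.3,-32.2,0,0,0,-0.41,0],[-42.3,-32.2,0,0,0,-0.41,0],[-42.3,-32.2,0,0,0,-0.41,0],[-42.3,-32.2,0,0,0,-0.41,0],[-42.3,-32.2,0,0,0,-0.41,0],[-42.3,-32.2,0,0,0,-0.41,0],[-42.3,-32.2,0,0,0,-0.41,0]]' 20
```

```text
t: 2.15
position: [0.4748, 0.0751, 0.2316]
eef_rot: [180.0, 0.1, 177.7]
wrist_force: [1.3, 2.5, -0.2]
grip_width: -0.0004
grasp_force: 0.0
```

```bash
python3 -m pendant '[[0,0,0,0,0,0,0],[0,0,0,0,0,0,0]]'
```

```text
t: 2.35
position: [0.4744, 0.076, 0.2311]
eef_rot: [180.0, -0.0, 177.5]
wrist_force: [-0.7, -0.2, 0.5]
grip_width: -0.0002
grasp_force: 0.0
```

```bash
python3 -m pendant '[[-1.8,-3.2,3,0,0,0,0],[-1.8,-3.2,8,0,0,0,0],[-1.8,-3.2,13,0,0,0,0],[-1.8,-3.2,17,0,0,0,0],[-1.8,-3.2,18.5,0,0,0,0],[-1.8,-3.2,18.5,0,0,0,0],[-1.8,-3.2,18.5,0,0,0,0]]'
python3 - <<'E'
from h import *
for n in ("scene","wrist"): cv2.imwrite(f"pics/{n}2.png",camera(n)["img"])
a=cv2.imread("pics/scene2.png")[160:310,220:420]; b=cv2.imread("pics/wrist2.png")
a=cv2.resize(a,(600,450),interpolation=cv2.INTER_CUBIC)
cv2.imwrite("pics/v2.png",np.hstack([a[:,100:500],cv2.resize(b,(400,300)).copy() if 0 else cv2.copyMakeBorder(cv2.resize(b,(400,300)),0,150,0,0,0)]))
E
```

```text
t: 3.05
position: [0.491, 0.0456, 0.0468]
eef_rot: [180.0, 0.0, 177.8]
wrist_force: [0.8, -0.1, -0.4]
grip_width: -0.0003
grasp_force: 0.0
```

View pics/v2.png

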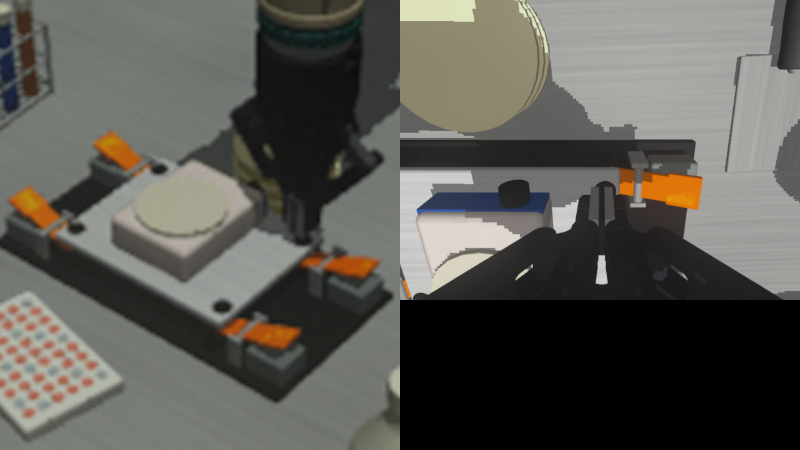

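The fingertips stand just above the corner_1 dot (left panel about (300,240)), clear of the bracket. I'll press gently.

```bash
python3 -m pendant '[[0,0,0.5,0,0,0,0],[0,0,0.8,0,0,0,0],[0,0,1.0,0,0,0,0],[0,0,1.1,0,0,0,0],[0,0,1.2,0,0,0,0],[0,0,1.2,0,0,0,0]]'
```

```text
t: 3.75
position: [0.4912, 0.0446, 0.0367]
eef_rot: [180.0, 0.1, 177.7]
wrist_force: [-6.2, 1.5, 20.2]
grip_width: -0.0002
grasp_force: 10.1
```

```bash
python3 -m pendant '[[0,0,-3,0,0,0,0],[0,0,-6,0,0,0,0],[0,-4.5,-6,0,0,0,0],[0,-9.5,-6,0,0,0,0],[0,-14.3,-6,0,0,0,0],[0,-14.3,-4,0,0,0,0],[0,-14.3,-1.2,0,0,0,0],[0,-14.3,-1.2,0,0,0,0]]'
```

```text
t: 4.55
position: [0.4823, -0.0983, 0.0438]
eef_rot: [179.9, -0.4, 177.6]
wrist_force: [-0.4, -0.8, -0.9]
grip_width: 0.0
grasp_force: 0.0
```

```bash
python3 -m pendant '[[0,0,0.5,0,0,0,0],[0,0,0.8,0,0,0,0],[0,0,1.0,0,0,0,0],[0,0,1.1,0,0,0,0],[0,0,1.2,0,0,0,0],[0,0,1.2,0,0,0,0]]'
```

```text
t: 5.15
position: [0.486, -0.0986, 0.0369]
eef_rot: [-179.9, 0.1, 177.8]
wrist_force: [-3.9, 0.5, 15.5]
grip_width: 0.0003
grasp_force: 7.7
```

```bash
python3 -m pendant '[[0,0,-1,0,0,0,0],[0,0,-3,0,0,0,0],[-4,0,-3,0,0,0,0],[-8.5,0,-3,0,0,0,0],[-9.9,0,-2,0,0,0,0],[-9.9,0,-1.2,0,0,0,0],[-9.9,0,-1.2,0,0,0,0]]'
```

```text
t: 5.85
position: [0.5814, -0.1015, 0.0446]
eef_rot: [179.9, -0.3, 177.8]
wrist_force: [-0.9, 0.2, -0.9]
grip_width: 0.0001
grasp_force: 0.0
```

```bash
python3 -m pendant '[[0,0,0.5,0,0,0,0],[0,0,0.8,0,0,0,0],[0,0,1.0,0,0,0,0],[0,0,1.1,0,0,0,0],[0,0,1.2,0,0,0,0],[0,0,1.2,0,0,0,0]]'
```

```text
t: 6.45
position: [0.5838, -0.1025, 0.0344]
eef_rot: [180.0, -0.0, 177.7]
wrist_force: [-0.7, 0.5, 1.3]
grip_width: -0.0001
grasp_force: 0.7
```

Corner 4 gives. I'll press on to its stop.

```bash
python3 -m pendant '[[0,0,0.1,0,0,0,0],[0,0,0.2,0,0,0,0],[0,0,0.3,0,0,0,0],[0,0,0.3,0,0,0,0],[0,0,0.3,0,0,0,0],[0,0,0.3,0,0,0,0]]'
```

```text
t: 7.05
position: [0.5842, -0.1026, 0.0329]
eef_rot: [-180.0, 0.0, 177.7]
wrist_force: [-4.0, 0.3, 11.3]
grip_width: 0.0002
grasp_force: 5.5
```

```bash
python3 -m pendant '[[0,0,-2,0,0,0,0],[0,0,-5,0,0,0,0],[-0.1,-4,-5,0,0,0,0],[-0.1,-6.1,-5,0,0,0,0],[-0.1,-6.1,-3,0,0,0,0],[-0.1,-6.1,-2.2,0,0,0,0],[-0.1,-6.1,-2.2,0,0,0,0]]'
python3 - <<'E'
from h import *
a=camera("scene")["img"][160:310,220:420]; b=camera("wrist")["img"]
a=cv2.resize(a,(600,450),interpolation=cv2.INTER_CUBIC)
cv2.imwrite("pics/v3.png",np.hstack([a[:,0:400],cv2.copyMakeBorder(cv2.resize(b,(400,300)),0,150,0,0,0)]))
E
```

```text
t: 7.75
position: [0.5815, -0.1628, 0.0517]
eef_rot: [179.9, -0.2, 177.7]
wrist_force: [0.6, 0.8, -0.0]
grip_width: -0.0001
grasp_force: 0.0
```

View pics/v3.png

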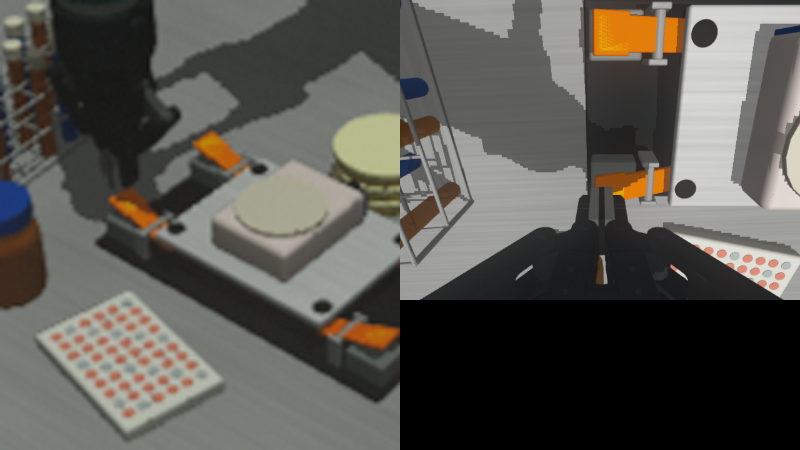

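The fingertips are over the shim_4 pad (left panel about (125,190)), and nothing else is close. I'll press it.

```bash
python3 -m pendant '[[0,0,0.6,0,0,0,0],[0,0,1.0,0,0,0,0],[0,0,1.4,0,0,0,0],[0,0,1.8,0,0,0,0],[0,0,2.1,0,0,0,0],[0,0,2.3,0,0,0,0],[0,0,2.5,0,0,0,0],[0,0,2.5,0,0,0,0],[0,0,2.5,0,0,0,0]]'
```

```text
t: 8.75
position: [0.5833, -0.1638, 0.0295]
eef_rot: [-180.0, 0.1, 177.7]
wrist_force: [-0.7, -1.4, 9.2]
grip_width: -0.0001
grasp_force: 4.8
```

```bash
python3 -m pendant '[[0,0,0.1,0,0,0,0],[0,0,0.2,0,0,0,0],[0,0,0.2,0,0,0,0],[0,0,0.2,0,0,0,0]]'; python3 -m pendant '[[0,0,-1,0,0,0,0],[0,0,-5,0,0,0,0],[0,0,-10,0,0,0,0],[0,0,-15,0,0,0,0],[6,4,-17,0,0,0,0],[10,8,-17,0,0,0,0],[14,12,-17,0,0,0,0],[18,12,-17,0,0,0,0],[22,12,-17,0,0,0,0],[22,12,-17,0,0,0,0]]'
python3 - <<'E'
from h import *
P=camera("top"); cv2.imwrite("pics/v4.png",np.vstack([cv2.resize(P["img"][215:315,270:460],(700,368)),cv2.resize(camera("scene")["img"][170:280,220:430],(700,230))[:, :]]) )
for n in range(2):
    for (k,x,y) in ((1,.4931,.1014),(2,.4828,-.1569),(3,.5929,.0972),(4,.5828,-.1612)):
        T=np.linalg.inv(P["T"]); q=T@[x,y,.038,1]; f=240/np.tan(np.radians(P["vfov"])/2)
        u,v=int(P["cx"]+f*q[0]/q[2]),int(P["cy"]+f*q[1]/q[2]); print(k,np.median(P["range_z"][v-2:v+3,u-2:u+3]),world(P,u,v)[2])
    break
E
```

```text
t: 9.15
position: [0.5834, -0.1638, 0.0292]
eef_rot: [-179.9, 0.1, 177.7]
wrist_force: [-4.3, -1.0, 18.4]
grip_width: -0.0
grasp_force: 9.6
t: 10.15
position: [0.3604, -0.0316, 0.1948]
eef_rot: [179.8, -0.4, 177.8]
wrist_force: [1.2, -0.0, -0.4]
grip_width: -0.0004
grasp_force: 0.0
1 1.099452 0.04204860433062918
2 1.0990702 0.038627449977196804
3 1.1107597 0.03869664407673712
4 1.1211082 0.027692664241198095
```

View pics/v4.png

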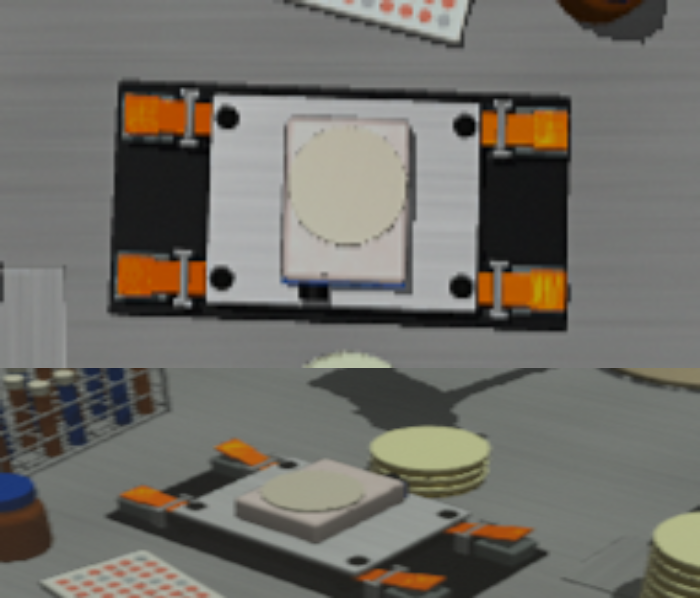

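Lever 4 (lower panel about (150,497)) lies flat on its block. The other three are still up, and the bystanders have not moved. I'm handing in the job.

```bash
python3 -m pendant '[[0,0,0,0,0,0,0],[0,0,0,0,0,0,0]]'; python3 -c "
from cell import sign_off; print(sign_off())"
```

```text
t: 10.45
position: [0.3695, -0.0352, 0.1964]
eef_rot: [180.0, 0.1, 177.7]
wrist_force: [1.3, 1.0, -0.0]
grip_width: 0.0002
grasp_force: 0.0
the job is handed in; nothing more can be done
None
```

Corner 4 (+x, -y) was the one that gave, so I pressed only its shim lever flat and handed the job in at about 10.5 s; corners 1 and 2 were firm, corner 3 was not pressed, and the last pictures showed the other three levers still up and no bystander visibly moved; sign-off returned no verdict.

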